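Unstack the whetstones and set up the sharpening stand

TASK

Take the stack of whetstones apart: lay the small and the medium stone each flat and centred on the wooden holder of its own length, between the end cleats, and the large stone flat in the middle of the stand's base, between its four posts, all in line with what they lie on. Then fit the shelf board from under the stones onto the stand, so that all four corner holes drop over the pins and it sits down level on the posts above the large stone, and stand the oil tin upright in the middle of the shelf. Do not tip over any stone or the tin, and leave the two chisels where they lie.

Things in the scene. Friction and masses are not known exactly. Their poses are not given: they have to be found in the camera images.
- stone_small: Loose plain grey whetstone, a flat block 80 long x 34 wide x 20 thick mm, about 0.12 kg, top of the stack, lying on the medium stone; origin at the centre of its underside, x along its length, y across its width, z up (either end and either face is the same). 
- stone_medium: Loose plain grey whetstone, a flat block 115 long x 44 wide x 22 thick mm, about 0.24 kg, second in the stack, lying on the large stone; origin at the centre of its underside, x along its length, y across its width, z up (either end and either face is the same). 
- stone_large: Loose plain grey whetstone, a flat block 146 long x 54 wide x 25 thick mm, about 0.42 kg, third in the stack, lying on the shelf board; origin at the centre of its underside, x along its length, y across its width, z up (either end and either face is the same). Stacked pieces lie nearly parallel.
- shelf: Loose wooden shelf board at the bottom of the stack, flat on the bench: 220 long x 64 wide x 16 mm thick, 0.14 kg, four 16 mm square through holes, one per corner, centred 96 mm from the middle lengthwise and 19 mm sideways. Origin at the centre of its underside; x along its length, y across, z up (either end is the same). Grip it across the width at mid-length.
- tin: Loose closed round aluminium oil tin standing upright, 44 mm diameter, 56 mm tall, with an 18 mm cap 6 mm high on top, about 0.12 kg; origin at the centre of its underside, z up.
- stand: Wooden stand fixed to the bench: base 236 x 84 x 18 mm; four posts (24 mm diameter, tops 60 mm above the bench) at 96 mm from the middle lengthwise, 19 mm sideways; on each a round-ended steel pin, 8 mm diameter, 24 mm tall. Origin: centre of the underside, x lengthwise, z up. Large stone's seat: base top, z 18 mm, 168 mm free between posts. Seated shelf's underside: z 60 mm.
- holder_medium: Wooden whetstone holder fixed to the bench, the longer of the two: a board 155 long x 56 wide x 12 mm thick with a dark cleat, 8 mm high and 12 mm long, across each end, 131 mm between the cleats; long sides open. Origin at the centre of its underside; the stone's seat is the board's top, 12 mm above it; x along its length, y across its width, z up.
- holder_small: Wooden whetstone holder fixed to the bench, the shorter of the two: a board 120 long x 46 wide x 12 mm thick with a dark cleat, 8 mm high and 12 mm long, across each end, 96 mm between the cleats; long sides open. Origin at the centre of its underside; the stone's seat is the board's top, 12 mm above it; x along its length, y across its width, z up.
- chisel_long: Bystander: loose carving chisel lying flat, 200 mm long, 17 mm high, dark wooden handle towards its -x and steel blade towards +x; origin on the bench under the handle's front part. To be left alone.
- chisel_short: Bystander: shorter loose chisel, 135 mm long, 17 mm high, same make and axes. To be left alone.

How it is judged:
At the end, for the whole second after the job is handed in: Small and medium stone flat on their own holders, within 12 mm in x and y and 0.2 rad; large stone flat on the stand's base within 15 mm and 0.2 rad; shelf level on the four posts within 8 mm and 0.1 rad; tin upright on the shelf within 15 mm of its middle; heights within 4 mm, all at rest (x of stone_small in the frame of holder_small between -0.012 and 0.012 m and y of stone_small in the frame of holder_small between -0.012 and 0.012 m and z of stone_small in the frame of holder_small between 0.008 and 0.016 m and angle between the x axis of stone_small and the x axis of holder_small, either way round below 0.2 rad and angle between each of stone_small, stone_medium, stone_large, shelf, tin's own z axis and vertical below 0.06 rad and linear speed of each of stone_small, stone_medium, stone_large, shelf, tin below 0.01 m/s and x of stone_medium in the frame of holder_medium between -0.012 and 0.012 m and y of stone_medium in the frame of holder_medium between -0.012 and 0.012 m and z of stone_medium in the frame of holder_medium between 0.008 and 0.016 m and angle between the x axis of stone_medium and the x axis of holder_medium, either way round below 0.2 rad and x of stone_large in the frame of stand between -0.015 and 0.015 m and y of stone_large in the frame of stand between -0.015 and 0.015 m and z of stone_large in the frame of stand between 0.014 and 0.022 m and angle between the x axis of stone_large and the x axis of stand, either way round below 0.2 rad and x of shelf in the frame of stand between -0.008 and 0.008 m and y of shelf in the frame of stand between -0.008 and 0.008 m and z of shelf in the frame of stand between 0.056 and 0.064 m and angle between the x axis of shelf and the x axis of stand, either way round below 0.1 rad and horizontal distance between tin and shelf below 0.015 m and z of tin in the frame of shelf between 0.012 and 0.02 m); the robot touches nothing.
It fails at once if a stone or the tin is tipped over (tilted by more than 0.8 rad) (angle between any of stone_small, stone_medium, stone_large, tin's own z axis and vertical above 0.8 rad).
It fails at once if a chisel is moved by more than 30 mm (distance of any of chisel_long, chisel_short from where it was at the start of the episode above 0.03 m).
It also fails if it takes over 131 s, if anything falls off the work surface, if the arm or the gripper's body presses on something with over 40 N, if the wrist force passes 120 N, or if a joint passes its speed limit or range.

ROBOT

A 6-joint arm with a two-finger parallel gripper is mounted at the origin on the work surface. World frame = base frame: x ahead of the robot, y to its left, z up, the work surface at z = 0. Lengths are in m, angles in rad, forces in N, time in s.
With the tool pointing down it reaches from about 0.3 to 0.75 m from the base axis. Payload 8.5 kg.
Tool frame: the origin (TCP) lies at the very end of the fingers, on their centre line; the grasp point (between the pads) lies 19 mm behind it; z points along the fingers, y is the line along which they close (so a half turn about z gives the same grasp; the last joint's range is limited). The gripper opens to 85 mm and grips with 20 to 120 N. Pads are 22 mm wide; open, the fingers measure 114 mm over their backs; the gripper's body (76 mm by 85 mm) begins 54 mm behind the grasp point. The pads swing forward as they close: fully open they stand 13 mm farther back than shut.
Start: joints at [0.932, 0.381, 1.297, -0, 1.464, -0.215], TCP at [0.226, 0.501, 0.231] pointing down, gripper open.
Joint ranges: [-3.11, 3.11], [-0.89, 2.33], [0.22, 2.48], [-1.42, 4.56], [0.17, 2.85], [-2.88, 2.88]. Speed limits (rad/s): [2.39, 2.39, 3.14, 3.14, 3.14, 3.14].

INTERFACE

Orientations are given as a unit quaternion [x, y, z, w].
In Python, from cell import read_state, snapshot, sign_off gives the robot as it stands.
- The arm moves only by the tool send_rows, never from a script. Its argument "deltas" is a list of rows, each an object with "dp": the shift along the tool's x, y, z in mm, a list of three; "rotation": the turn, a rotation vector about the tool's x, y, z in rad, a list of three; "claw": the finger opening in mm, from 0 to 85.4. A call has exactly 8 rows; each row is the pose to reach, as a shift and turn from the pose commanded when the call began, along the tool's axes at that moment; what a row does not reach only later rows make up. A row lasts 1/8 s, in which the tool goes at most 62.5 mm and 10.7 degrees, less where a joint would pass 70% of its speed; a pose out of reach is approached as far as the arm can. A call with a gripper value outside its range is refused whole. The fingers move at their own pace and stop on an object; "squeeze" is the grip in N (left out, the last holds). Time passes only in rows, so rows that repeat a pose let the fingers close, or fill a call up. It gives the time, the measured TCP pose, the force, the opening and the grip force at its end, in the units of the state.
- read_state(): the state, without advancing time (a new reading comes with each control period).
- snapshot(name): name is "scene" or "top"; returns a dict with "img" (480x640x3 uint8, blue, green, red), "fx", "fy", "cx", "cy" (pixels), "k1" (the pictures are not rectified: a ray, as slopes to the right and down, at radius r is drawn at 1 + k1 r^2 times it, then the intrinsics apply), "extrinsics" (4x4, takes a point from camera to world coordinates). Camera axes: x right, y down, z forward; pixel columns grow to the right and rows downward; lengths in m; the calibration is good to about 2 mm. A picture is of the moment at which its call begins. There is no depth.
- sign_off(): hands the job in; it is judged then, once.
The state is a dict: "clock": time; "joint_pos": joint angles; "joint_vel": joint speeds; "tau": joint torques, N m; "tcp_pos": TCP position; "orientation": TCP orientation; "contact_force": force on the tool from outside, world axes, zero at the start; "moment": the same for the moment, N m; "finger_gap": opening from 0.0 (shut) to 1.0 (fully open); "grip_force": force on a finger pad.
Only numpy, scipy, OpenCV 4.12 (cv2) and the standard library are available. Lean on these libraries where they do the work, as an engineer would, in place of code of your own. Each camera call takes 0.05 s, during which the arm holds its last target. There are 200 camera calls.

## Working session

There is one attempt and no reset: what is moved stays moved. The work goes in short steps, Python scripts to look and compute and a tool call to move; the robot and the scene stay as the last step left them, time stands still between calls to the robot, and variables do not carry over. Pictures are saved under pics/ and viewed, at most 14 in all, crops included, and the job is handed in when it is done.

Besides the shell and the picture viewer there is one more tool, called as name([rows], argument=value, ...), one row to a line, values as JSON. send_rows: Moves the arm, as the interface text tells. Its arguments: {"type":"object","properties":{"deltas":{"type":"array"},"squeeze":{"type":"number"}},"required":["deltas"]}

```bash
mkdir -p pics
python3 - <<'E'
from cell import *
import cv2
print(read_state())
for n in("scene","top"):
    s=snapshot(n); cv2.imwrite(f"pics/{n}0.png",s["img"]); print({k:v for k,v in s.items() if k!="img"})
E
```

```text
{'clock': 0.0, 'joint_pos': array([ 9.31725812e-01,  3.81225756e-01,  1.29830155e+00,  1.31597333e-05,
        1.46357858e+00, -2.15273827e-01]), 'joint_vel': array([-0.00019568, -0.00068316, -0.00022977, -0.00166727, -0.00196233,
        0.00049436]), 'tau': array([ 8.62202546e-05, -4.48457694e+01, -2.31281161e+01, -1.87304554e-04,
        4.72777057e-03,  6.12216155e-06]), 'tcp_pos': array([0.22597582, 0.50110344, 0.23068204]), 'orientation': array([ 2.10316795e-01,  9.77632995e-01, -6.85917775e-04, -3.19419115e-04]), 'contact_force': array([-0.56977889,  0.8334005 ,  0.08950528]), 'moment': array([0.01166509, 0.02119851, 0.01406679]), 'grip_force': 0.0, 'finger_gap': 0.9989797068720844}
{'fx': 547.585294561185, 'fy': 547.585294561185, 'cx': 325.6994866833937, 'cy': 238.58475237218255, 'k1': -0.1635072484051403, 'extrinsics': array([[-0.33503119,  0.60111207, -0.72554695,  1.41193297],
       [ 0.94217747,  0.2198382 , -0.25292842,  0.27529476],
       [ 0.00746461, -0.7683329 , -0.6400069 ,  0.823683  ],
       [ 0.        ,  0.        ,  0.        ,  1.        ]])}
{'fx': 492.5089469636548, 'fy': 492.5089469636548, 'cx': 326.19292507516485, 'cy': 237.36026758868093, 'k1': -0.00921115262689469, 'extrinsics': array([[ 2.34672033e-02, -9.91289628e-01,  1.29592296e-01,
         4.02713315e-01],
       [-9.99709091e-01, -2.25466274e-02,  8.56639281e-03,
         1.00539662e-03],
       [-5.56990714e-03, -1.29755625e-01, -9.91530360e-01,
         1.15146378e+00],
       [ 0.00000000e+00,  0.00000000e+00,  0.00000000e+00,
         1.00000000e+00]])}
```

View pics/top0.png

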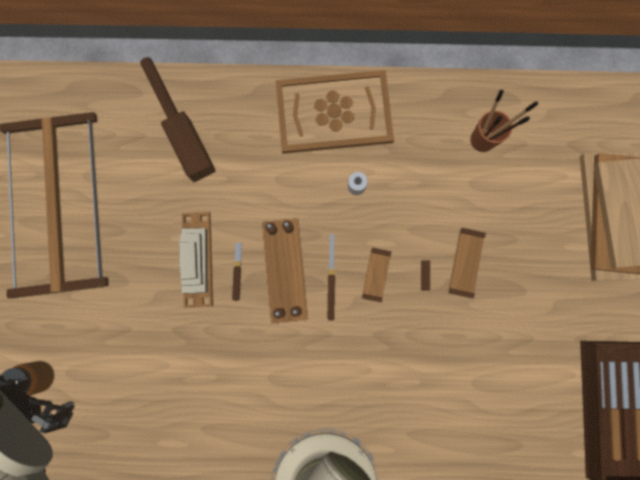

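View pics/scene0.png

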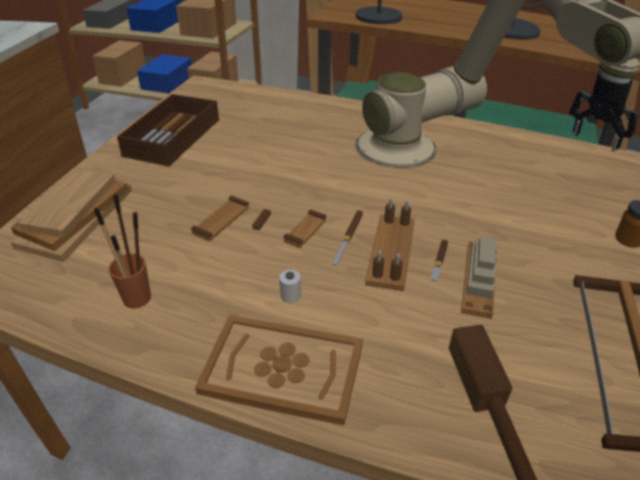

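```bash
cat > h.py <<'E'
import numpy as np, cv2
from scipy.spatial.transform import Rotation as R
from cell import *
def cast(s,uv,z):
    "pixels -> world points on the plane at height z"
    K=np.array([[s["fx"],0,s["cx"]],[0,s["fy"],s["cy"]],[0,0,1]])
    p=cv2.undistortPoints(np.float64(uv).reshape(-1,1,2),K,np.array([s["k1"],0,0,0.]))[:,0]
    E=s["extrinsics"]; d=np.c_[p,np.ones(len(p))]@E[:3,:3].T; o=E[:3,3]
    return o+d*((z-o[2])/d[:,2])[:,None]
def proj(s,P):
    E=np.linalg.inv(s["extrinsics"]); K=np.array([[s["fx"],0,s["cx"]],[0,s["fy"],s["cy"]],[0,0,1]])
    return cv2.projectPoints(np.float64(P).reshape(-1,1,3),cv2.Rodrigues(E[:3,:3])[0],E[:3,3],K,np.array([s["k1"],0,0,0.]))[0][:,0]
def crop(s,u,v,w,h,k,f):
    cv2.imwrite(f,cv2.resize(s["img"][v:v+h,u:u+w],None,fx=k,fy=k,interpolation=cv2.INTER_CUBIC))
E
python3 - <<'E'
from h import *
s=snapshot("top")
crop(s,170,165,160,165,3.6,"pics/t1.png")
crop(s,320,165,175,150,4.,"pics/t2.png")
E
```

```text
(no output)
```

View pics/t1.png

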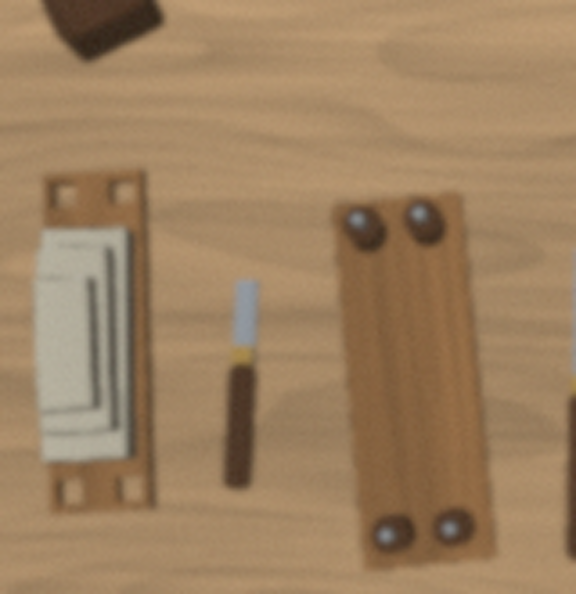

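View pics/t2.png

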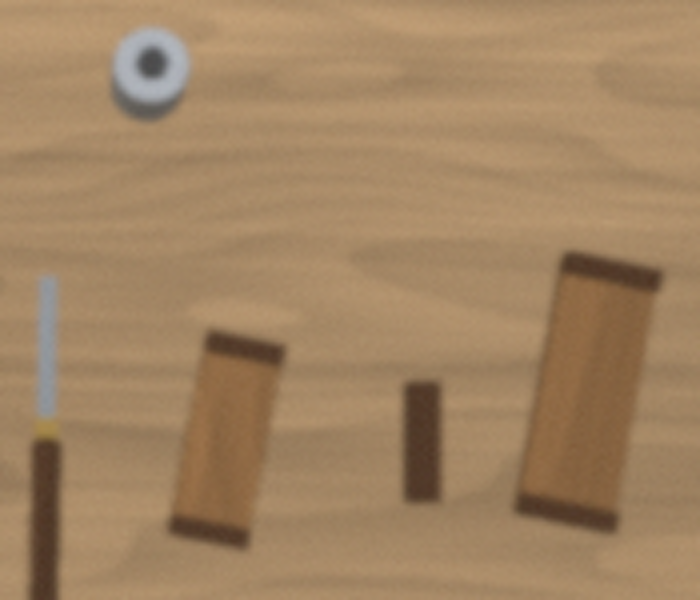

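Run:
```python
from h import *
s=snapshot("top")
def rep(n,pts,k,o,z):
    P=cast(s,(np.float64(pts)+.5)/k-.5+o,z)[:,:2]
    c,wh,_=cv2.minAreaRect(np.float32(P*1000)) 
    m=P.mean(0)
    if len(P)==4: d=(P[0]+P[1]-P[2]-P[3])/2; e=(P[1]-P[0]+P[2]-P[3])/2; yaw=np.arctan2(d[1],d[0]); print(n,m.round(4),"yaw",yaw.round(3),"yawE",(np.arctan2(e[1],e[0])+np.pi/2).round(3),"dims",np.linalg.norm(d).round(4),np.linalg.norm(e).round(4))
    else: print(n,m.round(4))
a=(3.6,(170,165)); b=(4.,(320,165))
rep("shelfholes",[(64,195),(123,193),(132,490),(71,491)],*a,.012)
rep("small",[(35,278),(90,276),(97,408),(42,412)],*a,.083)
rep("large",[(42,230),(128,229),(131,461),(44,460)],*a,.041)
rep("stand",[(333,205),(460,195),(495,555),(366,568)],*a,.018)
rep("pins",[(355,220),(415,215),(450,529),(385,535)],*a,.082)
rep("hsmall",[(208,330),(286,346),(248,548),(170,530)],*b,.020)
rep("hmed",[(566,252),(662,272),(616,530),(516,512)],*b,.020)
rep("tin",[(152,63)],*b,.062)
rep("obst",[(405,382),(440,382),(440,501),(405,501)],*b,.01)
# scene-view masks of pins etc: crop for second view
c=snapshot("scene"); crop(c,355,190,155,140,5,"pics/s1.png")
q=read_state(); M=R.from_quat(q["orientation"]).as_matrix(); print(M.round(3))
```

```text
shelfholes [0.4935 0.3106] yaw 0.084 yawE 0.048 dims 0.1923 0.0388
small [0.4858 0.3103] yaw 0.112 yawE 0.078 dims 0.0811 0.0334
large [0.4889 0.3097] yaw 0.069 yawE 0.023 dims 0.1459 0.0546
stand [0.4735 0.1052] yaw 0.128 yawE 0.113 dims 0.2325 0.0822
pins [0.4726 0.1068] yaw 0.138 yawE 0.111 dims 0.1912 0.0379
hsmall [ 0.4683 -0.1069] yaw -0.176 yawE -0.192 dims 0.1174 0.0456
hmed [ 0.5003 -0.3147] yaw -0.195 yawE -0.171 dims 0.1528 0.057
tin [ 0.6768 -0.0577]
obst [ 0.4695 -0.2202] yaw -0.002 yawE 0.023 dims 0.0687 0.0202
[[-0.912  0.411 -0.   ]
 [ 0.411  0.912 -0.001]
 [ 0.    -0.001 -1.   ]]
```

View pics/s1.png

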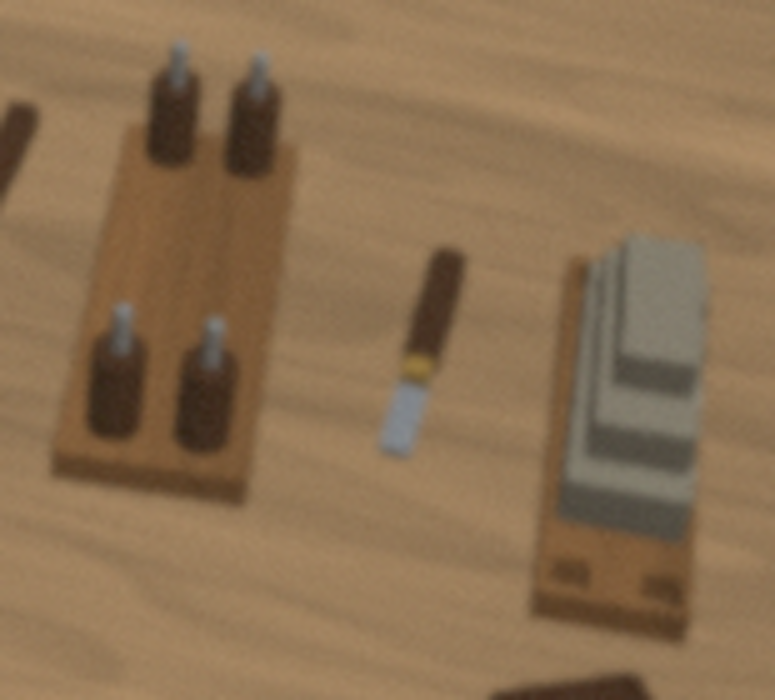

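```bash
cat >> h.py <<'E'
def rot(yaw):  # tool down, closing line across a thing with this yaw
    p=yaw+np.pi/2; s,c=np.sin(p),np.cos(p)
    return np.array([[-s,c,0],[c,s,0],[0,0,-1.]])
def plan(*calls):
    "each call: waypoints (x,y,z,yaw) ; prints shift (mm) and rotvec from the pose at that call's start"
    q=read_state(); p=q["tcp_pos"]; M=R.from_quat(q["orientation"]).as_matrix()
    print("clock",q["clock"],p.round(4))
    for k,w in enumerate(calls):
        for x in w:
            t=np.array(x[:3]); N=rot(x[3])
            print(k,(M.T@(t-p)*1000).round(1),R.from_matrix(M.T@N).as_rotvec().round(3))
        p,M=t,N
E
python3 - <<'E'
from h import *
a=(.486,.310,.13,.10); 
plan([a],[(.486,.310,.065,.10)],[(.486,.310,.17,.10),(.468,-.107,.17,-.18)],[(.468,-.107,.014,-.18)])
c=snapshot("scene")
P=cast(c,(np.float64([(181,45),(260,58),(215,322),(123,309)])+.5)/5-.5+(355,190),.084); print(P.mean(0),P)
E
```

```text
clock 0.25 [0.2261 0.5012 0.2311]
0 [-315.6  -67.4  101.1] [-0.001 -0.    -0.524]
1 [ 0.  0. 65.] [0. 0. 0.]
2 [   0.    0. -105.] [0. 0. 0.]
2 [  59.5 -413.1 -105. ] [0.   0.   0.28]
3 [  0.   0. 156.] [0. 0. 0.]
[0.47747561 0.10705849 0.084     ] [[0.38453158 0.07647423 0.084     ]
 [0.38169868 0.11353919 0.084     ]
 [0.56927842 0.1379965  0.084     ]
 [0.57439376 0.10022405 0.084     ]]
```

send_rows([
  {"dp":[-50,-10,10],"rotation":[0,0,-0.13],"claw":60},
  {"dp":[-105,-22,30],"rotation":[0,0,-0.26],"claw":60},
  {"dp":[-160,-34,50],"rotation":[0,0,-0.4],"claw":60},
  {"dp":[-215,-46,70],"rotation":[0,0,-0.524],"claw":60},
  {"dp":[-270,-57,90],"rotation":[0,0,-0.524],"claw":60},
  {"dp":[-315,-67,101],"rotation":[0,0,-0.524],"claw":60},
  {"dp":[-315,-67,101],"rotation":[0,0,-0.524],"claw":60},
  {"dp":[-315,-67,101],"rotation":[0,0,-0.524],"claw":60},
], squeeze=40)

```text
clock: 1.3
tcp_pos: [0.4853, 0.3111, 0.1304]
orientation: [-0.05, 0.999, 0.0, -0.0]
contact_force: [-0.2, 0.8, -0.3]
finger_gap: 0.704
grip_force: 0.0
```

send_rows([
  {"dp":[0,0,25],"rotation":[0,0,0],"claw":54},
  {"dp":[0,0,50],"rotation":[0,0,0],"claw":54},
  {"dp":[0,0,65],"rotation":[0,0,0],"claw":54},
  {"dp":[0,0,65],"rotation":[0,0,0],"claw":54},
  {"dp":[0,0,65],"rotation":[0,0,0],"claw":25},
  {"dp":[0,0,65],"rotation":[0,0,0],"claw":25},
  {"dp":[0,0,65],"rotation":[0,0,0],"claw":25},
  {"dp":[0,0,65],"rotation":[0,0,0],"claw":25},
])

```text
clock: 2.3
tcp_pos: [0.4862, 0.3112, 0.0666]
orientation: [-0.05, 0.999, 0.001, 0.001]
contact_force: [-2.1, 1.5, 6.4]
finger_gap: 0.391
grip_force: 41.8
```

send_rows([
  {"dp":[0,0,-15],"rotation":[0,0,0],"claw":25},
  {"dp":[0,0,-50],"rotation":[0,0,0],"claw":25},
  {"dp":[0,0,-95],"rotation":[0,0,0],"claw":25},
  {"dp":[6,-40,-105],"rotation":[0,0,0.03],"claw":25},
  {"dp":[14,-98,-105],"rotation":[0,0,0.07],"claw":25},
  {"dp":[22,-156,-105],"rotation":[0,0,0.11],"claw":25},
  {"dp":[31,-214,-105],"rotation":[0,0,0.15],"claw":25},
  {"dp":[39,-272,-105],"rotation":[0,0,0.19],"claw":25},
])

```text
clock: 3.3
tcp_pos: [0.4737, 0.0343, 0.1712]
orientation: [0.046, 0.999, -0.0, 0.0]
contact_force: [1.1, 0.3, -1.5]
finger_gap: 0.39
grip_force: 40.9
```

Run:
```python
from h import *
plan([(.468,-.107,.10,-.18)],[(.468,-.107,.015,-.18)],[(.468,-.107,.18,-.18),(.4875,.310,.18,.08),(.4875,.310,.10,.08)])
```

```text
clock 3.3 [0.4737 0.0343 0.1712]
0 [  -7.1 -141.2   71.3] [-0.     0.001  0.089]
1 [ 0.  0. 85.] [0. 0. 0.]
2 [   0.    0. -165.] [0. 0. 0.]
2 [  55.5  413.8 -165. ] [ 0.    0.   -0.26]
2 [ 55.5 413.8 -85. ] [ 0.    0.   -0.26]
```

send_rows([
  {"dp":[-3,-50,0],"rotation":[0,0,0.045],"claw":25},
  {"dp":[-5,-105,0],"rotation":[0,0,0.09],"claw":25},
  {"dp":[-7,-141,20],"rotation":[0,0,0.09],"claw":25},
  {"dp":[-7,-141,71],"rotation":[0,0,0.09],"claw":25},
  {"dp":[-7,-141,115],"rotation":[0,0,0.09],"claw":25},
  {"dp":[-7,-141,131],"rotation":[0,0,0.09],"claw":25},
  {"dp":[-7,-141,131],"rotation":[0,0,0.09],"claw":25},
  {"dp":[-7,-141,131],"rotation":[0,0,0.09],"claw":25},
])

```text
clock: 4.3
tcp_pos: [0.469, -0.1052, 0.0405]
orientation: [0.09, 0.996, -0.0, 0.001]
contact_force: [0.2, -0.3, -1.5]
finger_gap: 0.389
grip_force: 40.8
```

Run:
```python
from h import *
plan([(.468,-.107,.016,-.18)],[(.468,-.107,.18,-.18),(.4875,.310,.18,.08),(.4875,.310,.10,.08)])
s=snapshot("top"); crop(s,350,235,60,80,7,"pics/p1.png")
```

```text
clock 4.3 [ 0.469  -0.1052  0.0405]
0 [ 0.7 -2.  24.5] [-0.001  0.002  0.   ]
1 [   0.    0. -164.] [0. 0. 0.]
1 [  55.5  413.8 -164. ] [ 0.    0.   -0.26]
1 [ 55.5 413.8 -84. ] [ 0.    0.   -0.26]
```

View pics/p1.png

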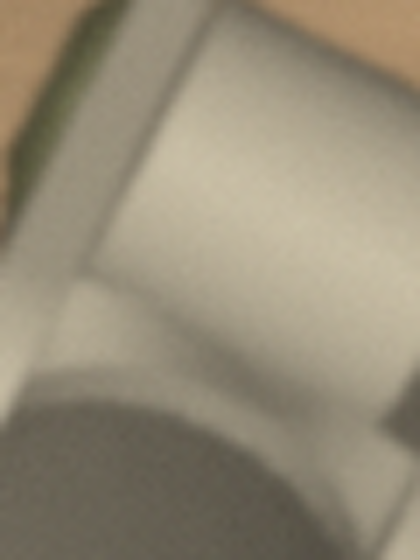

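The picture shows only the arm's links over the holder, so the top camera is useful only once the arm has moved aside. Placing now.

send_rows([
  {"dp":[1,-2,15],"rotation":[0,0,0],"claw":25},
  {"dp":[1,-2,22],"rotation":[0,0,0],"claw":25},
  {"dp":[1,-2,25],"rotation":[0,0,0],"claw":25},
  {"dp":[1,-2,25],"rotation":[0,0,0],"claw":25},
  {"dp":[1,-2,25],"rotation":[0,0,0],"claw":50},
  {"dp":[1,-2,25],"rotation":[0,0,0],"claw":50},
  {"dp":[1,-2,0],"rotation":[0,0,0],"claw":55},
  {"dp":[1,-2,-60],"rotation":[0,0,0],"claw":55},
])

```text
clock: 5.35
tcp_pos: [0.4662, -0.1063, 0.0988]
orientation: [0.09, 0.996, 0.001, -0.002]
contact_force: [0.5, -0.5, 0.6]
finger_gap: 0.643
grip_force: 0.0
```

Run:
```python
from h import *
print(read_state()["finger_gap"])
plan([(.468,-.107,.18,-.18),(.4875,.310,.18,.08),(.4875,.310,.10,.08)])
```

```text
0.6432115687037846
clock 5.35 [ 0.4662 -0.1063  0.0988]
0 [ -1.5  -0.3 -81.2] [ 0.002 -0.005 -0.   ]
0 [ 54.  413.5 -80.3] [ 0.002 -0.005 -0.26 ]
0 [ 5.360e+01  4.134e+02 -3.000e-01] [ 0.002 -0.005 -0.26 ]
```

send_rows([
  {"dp":[3,25,-45],"rotation":[0,0,0],"claw":68},
  {"dp":[10,75,-78],"rotation":[0,0,-0.05],"claw":68},
  {"dp":[18,133,-80],"rotation":[0,0,-0.1],"claw":68},
  {"dp":[26,191,-80],"rotation":[0,0,-0.14],"claw":68},
  {"dp":[33,249,-80],"rotation":[0,0,-0.18],"claw":68},
  {"dp":[40,307,-80],"rotation":[0,0,-0.22],"claw":68},
  {"dp":[47,365,-80],"rotation":[0,0,-0.26],"claw":68},
  {"dp":[54,413,-60],"rotation":[0,0,-0.26],"claw":68},
])

```text
clock: 6.35
tcp_pos: [0.4883, 0.3119, 0.1603]
orientation: [-0.041, 0.999, 0.001, 0.002]
contact_force: [0.4, -0.5, 1.1]
finger_gap: 0.797
grip_force: 0.0
```

Run:
```python
from h import *
s=snapshot("top"); crop(s,350,235,60,80,7,"pics/p2.png")
plan([(.4875,.310,.070,.08),(.4875,.310,.045,.08)],[(.4875,.310,.17,.08),(.5,-.315,.17,-.185)])
```

```text
clock 6.4 [0.4864 0.3156 0.1565]
0 [-0.8 -5.8 86.5] [ 0.002 -0.002  0.004]
0 [ -0.9  -5.9 111.5] [ 0.002 -0.002  0.004]
1 [   0.    0. -125.] [0. 0. 0.]
1 [  37.5 -624.  -125. ] [0.    0.    0.265]
```

View pics/p2.png

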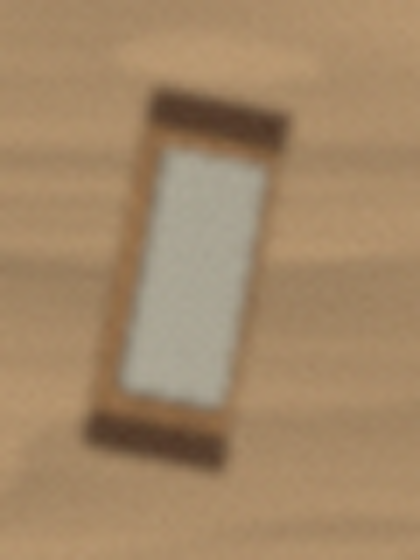

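send_rows([
  {"dp":[0,-1,40],"rotation":[0,0,0],"claw":65},
  {"dp":[0,-1,80],"rotation":[0,0,0],"claw":62},
  {"dp":[0,-1,105],"rotation":[0,0,0],"claw":62},
  {"dp":[0,-1,113],"rotation":[0,0,0],"claw":62},
  {"dp":[0,-1,113],"rotation":[0,0,0],"claw":62},
  {"dp":[0,-1,113],"rotation":[0,0,0],"claw":35},
  {"dp":[0,-1,113],"rotation":[0,0,0],"claw":35},
  {"dp":[0,-1,113],"rotation":[0,0,0],"claw":35},
])

```text
clock: 7.4
tcp_pos: [0.4887, 0.3088, 0.0479]
orientation: [-0.04, 0.999, 0.001, 0.001]
contact_force: [-0.7, 0.5, 7.7]
finger_gap: 0.507
grip_force: 42.2
```

Run:
```python
from h import *
q=read_state();print(q["grip_force"],q["finger_gap"]*85.4,q["contact_force"])
plan([(.4875,.310,.17,.08),(.5,-.315,.17,-.185)])
```

```text
42.217978835105896 43.33400523008227 [-0.67833052  0.54458067  7.70184145]
clock 7.4 [0.4887 0.3088 0.0479]
0 [   0.7    1.4 -122.1] [0.001 0.003 0.   ]
0 [  38.4 -622.5 -122.9] [0.001 0.003 0.265]
```

send_rows([
  {"dp":[0,0,-15],"rotation":[0,0,0],"claw":35},
  {"dp":[0,0,-55],"rotation":[0,0,0],"claw":35},
  {"dp":[0,-5,-110],"rotation":[0,0,0],"claw":35},
  {"dp":[3,-50,-122],"rotation":[0,0,0.02],"claw":35},
  {"dp":[7,-110,-122],"rotation":[0,0,0.05],"claw":35},
  {"dp":[11,-170,-122],"rotation":[0,0,0.08],"claw":35},
  {"dp":[15,-230,-122],"rotation":[0,0,0.11],"claw":35},
  {"dp":[18,-290,-122],"rotation":[0,0,0.13],"claw":35},
])

```text
clock: 8.4
tcp_pos: [0.4928, 0.016, 0.1692]
orientation: [0.025, 1.0, -0.0, 0.0]
contact_force: [1.1, 0.5, -3.9]
finger_gap: 0.502
grip_force: 41.8
```

send_rows([
  {"dp":[-16,-60,0],"rotation":[0,0,0.03],"claw":35},
  {"dp":[-19,-120,0],"rotation":[0,0,0.06],"claw":35},
  {"dp":[-22,-180,0],"rotation":[0,0,0.09],"claw":35},
  {"dp":[-24,-240,0],"rotation":[0,0,0.12],"claw":35},
  {"dp":[-26,-290,0],"rotation":[0,0,0.135],"claw":35},
  {"dp":[-27,-330,0],"rotation":[0,0,0.135],"claw":35},
  {"dp":[-27,-330,40],"rotation":[0,0,0.135],"claw":35},
  {"dp":[-27,-330,80],"rotation":[0,0,0.135],"claw":35},
])

```text
clock: 9.4
tcp_pos: [0.5034, -0.3137, 0.0881]
orientation: [0.093, 0.996, -0.0, 0.0]
contact_force: [0.7, 0.8, -3.2]
finger_gap: 0.502
grip_force: 41.8
```

Run:
```python
from h import *
q=read_state();print(q["grip_force"],q["finger_gap"]*85.4)
plan([(.501,-.314,.05,-.185),(.501,-.314,.019,-.185)])
```

```text
41.822903752326965 42.842550941795835
clock 9.4 [ 0.5034 -0.3137  0.0881]
0 [ 2.4 -0.7 38.1] [-0.001  0.001 -0.001]
0 [ 2.4 -0.7 69.1] [-0.001  0.001 -0.001]
```

send_rows([
  {"dp":[1.5,-1,35],"rotation":[0,0,0],"claw":35},
  {"dp":[1.5,-1,55],"rotation":[0,0,0],"claw":35},
  {"dp":[1.5,-1,66],"rotation":[0,0,0],"claw":35},
  {"dp":[1.5,-1,69],"rotation":[0,0,0],"claw":35},
  {"dp":[1.5,-1,69],"rotation":[0,0,0],"claw":35},
  {"dp":[1.5,-1,69],"rotation":[0,0,0],"claw":62},
  {"dp":[1.5,-1,67],"rotation":[0,0,0],"claw":62},
  {"dp":[1.5,-1,40],"rotation":[0,0,0],"claw":64},
])

```text
clock: 10.4
tcp_pos: [0.5016, -0.3134, 0.0479]
orientation: [0.092, 0.996, 0.001, -0.001]
contact_force: [-0.2, -0.2, 0.1]
finger_gap: 0.752
grip_force: 0.0
```

Run:
```python
from h import *
plan([(.5,-.314,.17,-.185),(.489,.016,.17,-.06)],[(.489,.310,.17,.06)])
```

```text
clock 10.4 [ 0.5016 -0.3134  0.0479]
0 [   1.7   -0.7 -122.1] [ 0.001 -0.002  0.   ]
0 [  73.2  321.6 -121.5] [ 0.002 -0.002 -0.125]
1 [ 17.6 293.5   0. ] [ 0.    0.   -0.12]
```

send_rows([
  {"dp":[1,0,-50],"rotation":[0,0,0],"claw":75},
  {"dp":[4,10,-105],"rotation":[0,0,0],"claw":75},
  {"dp":[16,60,-121],"rotation":[0,0,-0.02],"claw":75},
  {"dp":[29,120,-121],"rotation":[0,0,-0.05],"claw":75},
  {"dp":[43,180,-121],"rotation":[0,0,-0.07],"claw":75},
  {"dp":[57,240,-121],"rotation":[0,0,-0.1],"claw":75},
  {"dp":[68,290,-121],"rotation":[0,0,-0.125],"claw":75},
  {"dp":[73,320,-121],"rotation":[0,0,-0.125],"claw":75},
])

```text
clock: 11.4
tcp_pos: [0.4888, 0.0164, 0.1701]
orientation: [0.029, 1.0, -0.0, 0.001]
contact_force: [-0.5, 0.1, 0.9]
finger_gap: 0.88
grip_force: 0.0
```

Run:
```python
from h import *
s=snapshot("top"); I=s["img"]; 
# grey stones: low saturation bright
hsv=cv2.cvtColor(I,cv2.COLOR_BGR2HSV)
m=((hsv[...,1]<60)&(hsv[...,2]>110)).astype(np.uint8)
for n,(u,v,w,h),z in(("large",(170,200,50,115),.041),("med",(440,220,60,90),.034),("small",(355,235,50,80),.032)):
    mm=np.zeros_like(m); mm[v:v+h,u:u+w]=m[v:v+h,u:u+w]
    c=max(cv2.findContours(mm,0,1)[0],key=cv2.contourArea)
    b=cv2.boxPoints(cv2.minAreaRect(cast(s,c[:,0],z)[:,:2].astype(np.float32)*1000))
    print(n,cv2.minAreaRect(cast(s,c[:,0],z)[:,:2].astype(np.float32)*1000))
A=cv2.resize(I[205:320,165:225],None,fx=5,fy=5,interpolation=2);B=cv2.resize(I[215:310,435:495],None,fx=5,fy=5,interpolation=2)
B=cv2.copyMakeBorder(B,0,100,0,0,0)
cv2.imwrite("pics/p3.png",np.hstack([A,B]))
plan([(.489,.310,.17,.06),(.489,.310,.12,.06)])
```

```text
large ((489.37091064453125, 311.1044006347656), (145.1337432861328, 54.597713470458984), 3.17092227935791)
med ((505.11517333984375, -314.01080322265625), (44.993263244628906, 115.70034790039062), 79.47455596923828)
small ((467.2399597167969, -106.97979736328125), (33.84471893310547, 78.88774108886719), 80.09241485595703)
clock 11.45 [0.4886 0.0186 0.1701]
0 [ 16.1 291.    0.5] [ 0.001  0.001 -0.117]
0 [ 16.2 290.9  50.5] [ 0.001  0.001 -0.117]
```

View pics/p3.png

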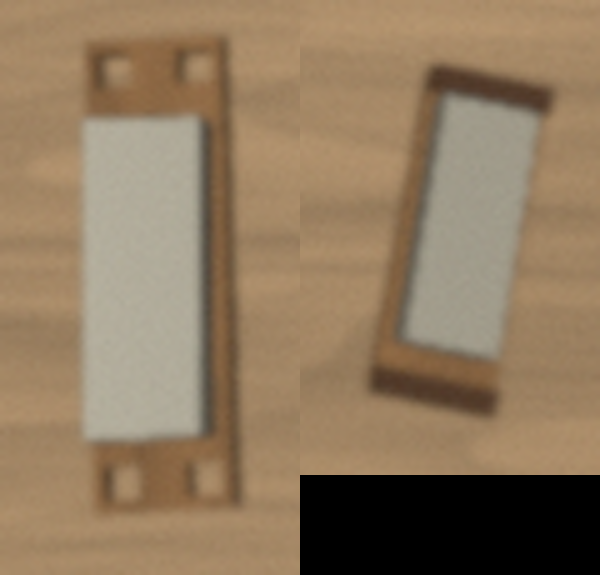

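send_rows([
  {"dp":[4,55,0],"rotation":[0,0,-0.03],"claw":75},
  {"dp":[7,115,0],"rotation":[0,0,-0.06],"claw":75},
  {"dp":[10,175,0],"rotation":[0,0,-0.09],"claw":75},
  {"dp":[13,235,0],"rotation":[0,0,-0.112],"claw":75},
  {"dp":[16,280,0],"rotation":[0,0,-0.112],"claw":75},
  {"dp":[16,293,20],"rotation":[0,0,-0.112],"claw":75},
  {"dp":[16,293,60],"rotation":[0,0,-0.112],"claw":75},
  {"dp":[16,293,60],"rotation":[0,0,-0.112],"claw":75},
])

```text
clock: 12.45
tcp_pos: [0.4896, 0.3071, 0.1077]
orientation: [-0.026, 1.0, -0.001, -0.002]
contact_force: [-0.9, 0.6, 0.3]
finger_gap: 0.879
grip_force: 0.0
```

Run:
```python
from h import *
plan([(.4894,.311,.019,.055)])
```

```text
clock 12.45 [0.4896 0.3071 0.1077]
0 [-0.4  4.  88.7] [-0.002 -0.005 -0.003]
```

send_rows([
  {"dp":[0,2,30],"rotation":[0,0,0],"claw":75},
  {"dp":[0,2,65],"rotation":[0,0,0],"claw":75},
  {"dp":[0,2,85],"rotation":[0,0,0],"claw":75},
  {"dp":[0,2,90],"rotation":[0,0,0],"claw":75},
  {"dp":[0,2,90],"rotation":[0,0,0],"claw":75},
  {"dp":[0,2,90],"rotation":[0,0,0],"claw":45},
  {"dp":[0,2,90],"rotation":[0,0,0],"claw":45},
  {"dp":[0,2,90],"rotation":[0,0,0],"claw":45},
], squeeze=50)

```text
clock: 13.45
tcp_pos: [0.4913, 0.31, 0.0209]
orientation: [-0.026, 1.0, 0.001, 0.001]
contact_force: [-1.3, -0.2, 6.9]
finger_gap: 0.617
grip_force: 53.5
```

Run:
```python
from h import *
q=read_state();print(q["finger_gap"]*85.4)
plan([(.489,.310,.16,.055),(.4745,.1065,.16,.13)],[(.4745,.1065,.021,.13)])
```

```text
52.70046416191176
clock 13.45 [0.4913 0.31   0.0209]
0 [   2.     0.3 -139.1] [ 0.001  0.003 -0.003]
0 [  27.1 -202.2 -139.3] [ 0.001  0.003 -0.078]
1 [  0.   0. 139.] [0. 0. 0.]
```

send_rows([
  {"dp":[0,0,-15],"rotation":[0,0,0],"claw":45},
  {"dp":[0,0,-60],"rotation":[0,0,0],"claw":45},
  {"dp":[0,0,-115],"rotation":[0,0,0],"claw":45},
  {"dp":[4,-30,-139],"rotation":[0,0,-0.02],"claw":45},
  {"dp":[10,-85,-139],"rotation":[0,0,-0.04],"claw":45},
  {"dp":[17,-140,-139],"rotation":[0,0,-0.06],"claw":45},
  {"dp":[23,-185,-139],"rotation":[0,0,-0.078],"claw":45},
  {"dp":[25,-202,-139],"rotation":[0,0,-0.078],"claw":45},
])

```text
clock: 14.45
tcp_pos: [0.4757, 0.1046, 0.1591]
orientation: [-0.064, 0.998, -0.0, 0.0]
contact_force: [-0.2, 0.4, -2.6]
finger_gap: 0.62
grip_force: 54.4
```

send_rows([
  {"dp":[0,0,0],"rotation":[0,0,0],"claw":45},
  {"dp":[0,0,40],"rotation":[0,0,0],"claw":45},
  {"dp":[0,0,80],"rotation":[0,0,0],"claw":45},
  {"dp":[0,0,100],"rotation":[0,0,0],"claw":45},
  {"dp":[0,0,100],"rotation":[0,0,0],"claw":45},
  {"dp":[0,0,100],"rotation":[0,0,0],"claw":45},
  {"dp":[0,0,100],"rotation":[0,0,0],"claw":45},
  {"dp":[0,0,100],"rotation":[0,0,0],"claw":45},
])

```text
clock: 15.45
tcp_pos: [0.4765, 0.1066, 0.059]
orientation: [-0.065, 0.998, -0.0, 0.001]
contact_force: [0.1, 0.8, -4.2]
finger_gap: 0.622
grip_force: 54.3
```

Run:
```python
from h import *
plan([(.4765,.1065,.023,.13)])
```

```text
clock 15.45 [0.4765 0.1066 0.059 ]
0 [ 0.  -0.1 36. ] [-0.     0.001  0.   ]
```

send_rows([
  {"dp":[0,0,20],"rotation":[0,0,0],"claw":45},
  {"dp":[0,0,32],"rotation":[0,0,0],"claw":45},
  {"dp":[0,0,37],"rotation":[0,0,0],"claw":45},
  {"dp":[0,0,37],"rotation":[0,0,0],"claw":45},
  {"dp":[0,0,37],"rotation":[0,0,0],"claw":72},
  {"dp":[0,0,37],"rotation":[0,0,0],"claw":72},
  {"dp":[0,0,10],"rotation":[0,0,0],"claw":75},
  {"dp":[0,0,-50],"rotation":[0,0,0],"claw":80},
])

```text
clock: 16.45
tcp_pos: [0.4753, 0.1065, 0.1078]
orientation: [-0.065, 0.998, 0.0, -0.002]
contact_force: [0.5, 0.4, -0.3]
finger_gap: 0.933
grip_force: 0.0
```

Run:
```python
from h import *
plan([(.4765,.1065,.17,.13),(.476,-.08,.17,.13)])
```

```text
clock 16.45 [0.4753 0.1065 0.1078]
0 [ -0.9  -0.1 -62.2] [ 0.001 -0.005 -0.   ]
0 [  23.7 -185.   -62.2] [ 0.001 -0.005 -0.   ]
```

send_rows([
  {"dp":[0,0,-50],"rotation":[0,0,0],"claw":82},
  {"dp":[5,-40,-62],"rotation":[0,0,0],"claw":82},
  {"dp":[12,-95,-62],"rotation":[0,0,0],"claw":82},
  {"dp":[19,-150,-62],"rotation":[0,0,0],"claw":82},
  {"dp":[24,-185,-62],"rotation":[0,0,0],"claw":82},
  {"dp":[24,-185,-62],"rotation":[0,0,0],"claw":82},
  {"dp":[24,-185,-62],"rotation":[0,0,0],"claw":82},
  {"dp":[24,-185,-62],"rotation":[0,0,0],"claw":82},
])

```text
clock: 17.45
tcp_pos: [0.4764, -0.079, 0.1704]
orientation: [-0.066, 0.998, 0.0, -0.0]
contact_force: [-0.2, 0.3, 0.7]
finger_gap: 0.955
grip_force: 0.0
```

Run:
```python
from h import *
s=snapshot("top"); I=s["img"]
A=cv2.resize(I[205:330,170:312],None,fx=4.4,fy=4.4,interpolation=2); cv2.imwrite("pics/p4.png",A)
hsv=cv2.cvtColor(I,cv2.COLOR_BGR2HSV)
m=((hsv[...,1]<60)&(hsv[...,2]>110)).astype(np.uint8); m[:,:255]=0;m[:,312:]=0;m[:225]=0;m[320:]=0
m=cv2.morphologyEx(m,cv2.MORPH_OPEN,np.ones((9,9)))
c=max(cv2.findContours(m,0,1)[0],key=cv2.contourArea)
print(cv2.minAreaRect(cast(s,c[:,0],.043)[:,:2].astype(np.float32)*1000))
```

```text
((474.3025207519531, 105.85934448242188), (144.93544006347656, 54.00297546386719), 7.9752583503723145)
```

View pics/p4.png

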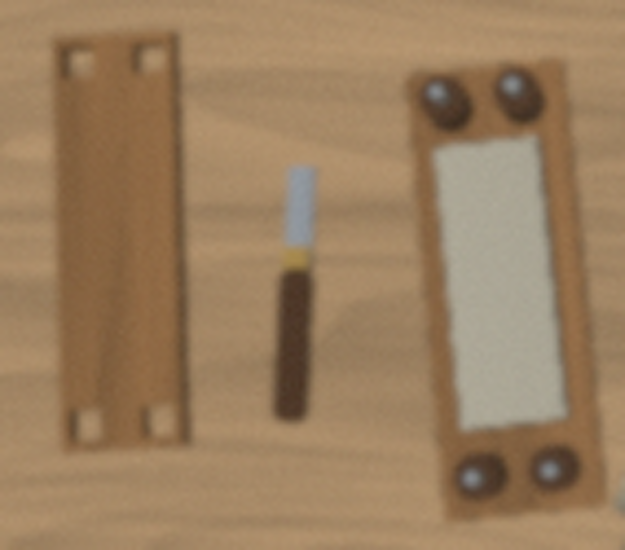

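Run:
```python
from h import *
s=snapshot("top")
def rep(n,pts,z,k=4.4,o=(170,205)):
    P=cast(s,(np.float64(pts)+.5)/k-.5+o,z)[:,:2]; d=(P[0]+P[1]-P[2]-P[3])/2; e=(P[1]-P[0]+P[2]-P[3])/2
    print(n,P.mean(0).round(4),"yaw",np.arctan2(d[1],d[0]).round(3),(np.arctan2(e[1],e[0])+np.pi/2).round(3),np.hypot(*d).round(4),np.hypot(*e).round(4))
rep("holes",[(79,61),(151,59),(162,420),(88,424)],.016)
rep("shelf",[(54,36),(176,33),(186,444),(65,450)],.016)
rep("pins",[(435,93),(516,86),(556,468),(473,478)],.074)
rep("stand",[(408,75),(563,60),(605,505),(447,520)],.018)
plan([(.4765,.29,.17,.08),(.493,.311,.08,.08)],[(.493,.311,-.003,.08)])
```

```text
holes [0.4939 0.3092] yaw 0.085 0.064 0.1915 0.0385
shelf [0.4943 0.3091] yaw 0.083 0.06 0.2182 0.0641
pins [0.4736 0.1053] yaw 0.136 0.126 0.1922 0.041
stand [0.4732 0.105 ] yaw 0.125 0.119 0.2341 0.0822
clock 17.55 [ 0.4764 -0.0791  0.1704]
0 [-48.5 365.9   0.4] [0.    0.    0.052]
0 [-67.6 384.6  90.4] [0.    0.    0.052]
1 [ 0.  0. 83.] [0. 0. 0.]
```

send_rows([
  {"dp":[-7,55,0],"rotation":[0,0,0.02],"claw":82},
  {"dp":[-17,115,0],"rotation":[0,0,0.04],"claw":82},
  {"dp":[-27,175,0],"rotation":[0,0,0.052],"claw":82},
  {"dp":[-37,235,0],"rotation":[0,0,0.052],"claw":82},
  {"dp":[-47,295,20],"rotation":[0,0,0.052],"claw":82},
  {"dp":[-58,345,60],"rotation":[0,0,0.052],"claw":82},
  {"dp":[-67,384,90],"rotation":[0,0,0.052],"claw":82},
  {"dp":[-67,384,110],"rotation":[0,0,0.052],"claw":82},
])

```text
clock: 18.55
tcp_pos: [0.4917, 0.3125, 0.0584]
orientation: [-0.041, 0.999, -0.0, -0.001]
contact_force: [-0.1, -1.0, 0.2]
finger_gap: 0.961
grip_force: 0.0
```

send_rows([
  {"dp":[0,0,0],"rotation":[0,0,0],"claw":82},
  {"dp":[0,0,0],"rotation":[0,0,0],"claw":82},
  {"dp":[0,0,0],"rotation":[0,0,0],"claw":82},
  {"dp":[0,0,0],"rotation":[0,0,0],"claw":82},
  {"dp":[0,0,0],"rotation":[0,0,0],"claw":82},
  {"dp":[0,0,0],"rotation":[0,0,0],"claw":82},
  {"dp":[0,0,0],"rotation":[0,0,0],"claw":82},
  {"dp":[0,0,0],"rotation":[0,0,0],"claw":82},
])

```text
clock: 19.55
tcp_pos: [0.493, 0.3094, 0.0603]
orientation: [-0.039, 0.999, -0.0, -0.0]
contact_force: [-0.3, 0.1, 0.3]
finger_gap: 0.959
grip_force: 0.0
```

Run:
```python
from h import *
plan([(.494,.3095,-.002,.08)])
```

```text
clock 19.55 [0.493  0.3094 0.0603]
0 [-1.  -0.  62.3] [-0.    -0.    -0.002]
```

send_rows([
  {"dp":[-1,0,25],"rotation":[0,0,0],"claw":82},
  {"dp":[-1,0,45],"rotation":[0,0,0],"claw":82},
  {"dp":[-1,0,58],"rotation":[0,0,0],"claw":82},
  {"dp":[-1,0,62],"rotation":[0,0,0],"claw":80},
  {"dp":[-1,0,62],"rotation":[0,0,0],"claw":76},
  {"dp":[-1,0,62],"rotation":[0,0,0],"claw":55},
  {"dp":[-1,0,62],"rotation":[0,0,0],"claw":55},
  {"dp":[-1,0,62],"rotation":[0,0,0],"claw":55},
], squeeze=50)

```text
clock: 20.55
tcp_pos: [0.4945, 0.3098, -0.0006]
orientation: [-0.039, 0.999, 0.0, 0.001]
contact_force: [-1.0, 0.5, 6.0]
finger_gap: 0.73
grip_force: 55.3
```

Run:
```python
from h import *
q=read_state();print(q["finger_gap"]*85.4,q["grip_force"])
plan([(.494,.3095,.16,.08),(.4735,.1055,.16,.13)])
```

```text
62.35291213569559 55.34434139728546
clock 20.55 [ 0.4945  0.3098 -0.0006]
0 [ 2.000e-01 -1.000e-01 -1.606e+02] [ 0.001  0.002 -0.002]
0 [  36.6 -201.9 -160.8] [ 0.     0.002 -0.052]
```

send_rows([
  {"dp":[0,0,-15],"rotation":[0,0,0],"claw":55},
  {"dp":[0,0,-55],"rotation":[0,0,0],"claw":55},
  {"dp":[0,0,-110],"rotation":[0,0,0],"claw":55},
  {"dp":[3,-20,-140],"rotation":[0,0,-0.01],"claw":55},
  {"dp":[12,-70,-140],"rotation":[0,0,-0.02],"claw":55},
  {"dp":[22,-125,-140],"rotation":[0,0,-0.04],"claw":55},
  {"dp":[32,-175,-140],"rotation":[0,0,-0.052],"claw":55},
  {"dp":[36,-202,-140],"rotation":[0,0,-0.052],"claw":55},
])

```text
clock: 21.55
tcp_pos: [0.4734, 0.1033, 0.1393]
orientation: [-0.064, 0.998, -0.0, 0.0]
contact_force: [-0.9, 0.4, -0.8]
finger_gap: 0.731
grip_force: 55.2
```

send_rows([
  {"dp":[0,0,0],"rotation":[0,0,0],"claw":55},
  {"dp":[0,0,0],"rotation":[0,0,0],"claw":55},
  {"dp":[0,0,15],"rotation":[0,0,0],"claw":55},
  {"dp":[0,0,30],"rotation":[0,0,0],"claw":55},
  {"dp":[0,0,45],"rotation":[0,0,0],"claw":55},
  {"dp":[0,0,45],"rotation":[0,0,0],"claw":55},
  {"dp":[0,0,45],"rotation":[0,0,0],"claw":55},
  {"dp":[0,0,45],"rotation":[0,0,0],"claw":55},
])

```text
clock: 22.55
tcp_pos: [0.4742, 0.1056, 0.094]
orientation: [-0.065, 0.998, -0.0, 0.001]
contact_force: [-0.2, -0.4, -1.8]
finger_gap: 0.732
grip_force: 55.2
```

Run:
```python
from h import *
q=read_state();print(q["finger_gap"]*85.4)
plan([(.474,.1055,.06,.13)])
A=cv2.resize(snapshot("scene")["img"][160:300,350:440],None,fx=4.2,fy=4.2,interpolation=2)
B=cv2.resize(snapshot("top")["img"][190:330,245:335],None,fx=4.2,fy=4.2,interpolation=2)
cv2.imwrite("pics/p5.png",np.hstack([A,B]))
```

```text
62.51018740825496
clock 22.55 [0.4742 0.1056 0.094 ]
0 [ 0.2 -0.1 34. ] [-0.     0.001  0.001]
```

View pics/p5.png

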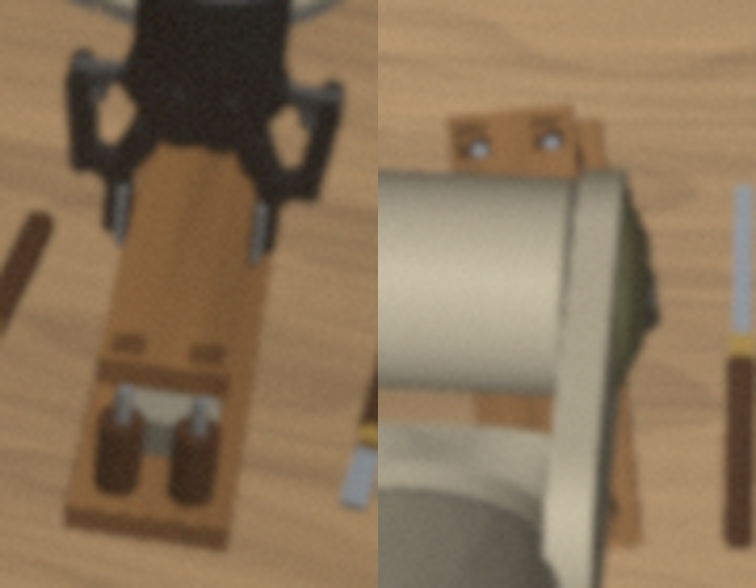

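Through the two far holes in the top view the pins show at crop (478,147) and (551,141), about where parallax puts them for a centred fit. In the scene view the board hangs level above the posts. Lowering it gently.

send_rows([
  {"dp":[0,0,5],"rotation":[0,0,0],"claw":55},
  {"dp":[0,0,9],"rotation":[0,0,0],"claw":55},
  {"dp":[0,0,12],"rotation":[0,0,0],"claw":55},
  {"dp":[0,0,14],"rotation":[0,0,0],"claw":55},
  {"dp":[0,0,16],"rotation":[0,0,0],"claw":55},
  {"dp":[0,0,18],"rotation":[0,0,0],"claw":55},
  {"dp":[0,0,18],"rotation":[0,0,0],"claw":55},
  {"dp":[0,0,18],"rotation":[0,0,0],"claw":55},
])

```text
clock: 23.65
tcp_pos: [0.4739, 0.1053, 0.0754]
orientation: [-0.065, 0.998, -0.0, 0.0]
contact_force: [-0.0, -0.6, -1.3]
finger_gap: 0.733
grip_force: 55.2
```

send_rows([
  {"dp":[0,0,4],"rotation":[0,0,0],"claw":55},
  {"dp":[0,0,8],"rotation":[0,0,0],"claw":55},
  {"dp":[0,0,11],"rotation":[0,0,0],"claw":55},
  {"dp":[0,0,13],"rotation":[0,0,0],"claw":55},
  {"dp":[0,0,15],"rotation":[0,0,0],"claw":55},
  {"dp":[0,0,16],"rotation":[0,0,0],"claw":55},
  {"dp":[0,0,16],"rotation":[0,0,0],"claw":55},
  {"dp":[0,0,16],"rotation":[0,0,0],"claw":55},
])

```text
clock: 24.65
tcp_pos: [0.4739, 0.1053, 0.0594]
orientation: [-0.065, 0.998, 0.0, 0.0]
contact_force: [-0.9, -0.8, 0.5]
finger_gap: 0.733
grip_force: 55.3
```

send_rows([
  {"dp":[0,0,0.5],"rotation":[0,0,0],"claw":55},
  {"dp":[0,0,0.5],"rotation":[0,0,0],"claw":80},
  {"dp":[0,0,0.5],"rotation":[0,0,0],"claw":80},
  {"dp":[0,0,0.5],"rotation":[0,0,0],"claw":80},
  {"dp":[0,0,-15],"rotation":[0,0,0],"claw":82},
  {"dp":[0,0,-50],"rotation":[0,0,0],"claw":80},
  {"dp":[0,0,-100],"rotation":[0,0,0],"claw":75},
  {"dp":[0,0,-110],"rotation":[0,0,0],"claw":70},
])

```text
clock: 25.65
tcp_pos: [0.4749, 0.1054, 0.172]
orientation: [-0.065, 0.998, -0.0, 0.003]
contact_force: [0.1, 0.0, -0.3]
finger_gap: 0.815
grip_force: 0.0
```

Run:
```python
from h import *
plan([(.6768,-.0577,.17,.13)],[(.6768,-.0577,.022,.13)],[(.6768,-.0577,.2,.13),(.474,.1055,.2,.13)],[(.474,.1055,.098,.13)])
s=snapshot("scene"); I=s["img"][255:310,270:315]
g=cv2.cvtColor(I,cv2.COLOR_BGR2HSV); m=((g[...,1]<45)&(g[...,2]>100)).astype(np.uint8)
print(cv2.boundingRect(m),[ (a.tolist(),b.tolist()) for a,b in zip(*cv2.connectedComponentsWithStats(m)[2:4])])
# tin cap dark spot in the scene picture: cap top centre near (290,276)
print(cast(s,[(290,276)],.06), proj(s,[(.6768,-.0577,.062),(.6768,-.0577,0)]))
```

```text
clock 25.65 [0.4749 0.1054 0.172 ]
0 [-178.9 -187.9    3.1] [-0.001  0.005  0.   ]
1 [  0.   0. 148.] [0. 0. 0.]
2 [   0.    0. -178.] [0. 0. 0.]
2 [ 179.9  188.1 -178. ] [0. 0. 0.]
3 [  0.   0. 102.] [0. 0. 0.]
(9, 15, 22, 32) [([0, 0, 45, 55, 1978], [22.35187057633974, 26.11627906976744]), ([9, 15, 22, 32, 496], [20.616935483870968, 30.493951612903224]), ([12, 42, 1, 1, 1], [12.0, 42.0])]
[[ 0.68189003 -0.05460965  0.06      ]] [[289.51051106 273.28451444]
 [290.58015716 294.77884263]]
```

send_rows([
  {"dp":[-35,-37,0],"rotation":[0,0,0],"claw":70},
  {"dp":[-75,-78,0],"rotation":[0,0,0],"claw":70},
  {"dp":[-115,-120,0],"rotation":[0,0,0],"claw":70},
  {"dp":[-150,-157,0],"rotation":[0,0,0],"claw":70},
  {"dp":[-173,-181,0],"rotation":[0,0,0],"claw":70},
  {"dp":[-179,-188,20],"rotation":[0,0,0],"claw":70},
  {"dp":[-179,-188,60],"rotation":[0,0,0],"claw":70},
  {"dp":[-179,-188,60],"rotation":[0,0,0],"claw":70},
], squeeze=35)

```text
clock: 26.7
tcp_pos: [0.673, -0.0566, 0.1046]
orientation: [-0.065, 0.998, 0.002, -0.005]
contact_force: [0.5, -0.0, -0.3]
finger_gap: 0.821
grip_force: 0.0
```

Run:
```python
from h import *
plan([(.6768,-.0577,.025,.13)])
s=snapshot("top"); A=cv2.resize(s["img"][205:330,240:325],None,fx=4.4,fy=4.4,interpolation=2)
c=snapshot("scene"); B=cv2.resize(c["img"][190:315,355:440],None,fx=4.4,fy=4.4,interpolation=2)
cv2.imwrite("pics/p6.png",np.hstack([A,B]))
```

```text
clock 26.7 [ 0.673  -0.0566  0.1046]
0 [-4.3 -1.9 79.5] [ 0.004 -0.009  0.001]
```

View pics/p6.png

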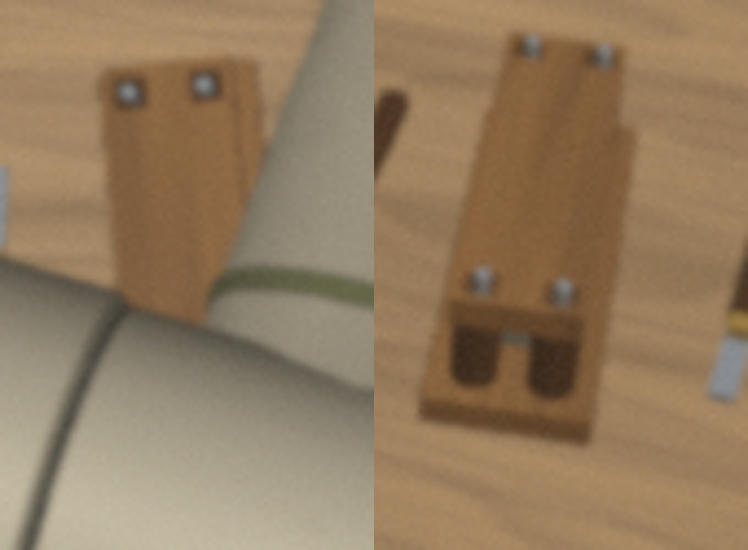

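All four pins come up through the holes and the shelf is seated level on the posts. Now the tin.

send_rows([
  {"dp":[-1,-1,0],"rotation":[0,0,0],"claw":70},
  {"dp":[-1,-1,20],"rotation":[0,0,0],"claw":70},
  {"dp":[-1,-1,40],"rotation":[0,0,0],"claw":70},
  {"dp":[-1,-1,60],"rotation":[0,0,0],"claw":70},
  {"dp":[-1,-1,76],"rotation":[0,0,0],"claw":70},
  {"dp":[-1,-1,85],"rotation":[0,0,0],"claw":70},
  {"dp":[-1,-1,85],"rotation":[0,0,0],"claw":70},
  {"dp":[-1,-1,85],"rotation":[0,0,0],"claw":70},
])

```text
clock: 27.8
tcp_pos: [0.6773, -0.0588, 0.0251]
orientation: [-0.065, 0.998, -0.0, 0.001]
contact_force: [0.8, -0.7, -0.4]
finger_gap: 0.822
grip_force: 0.0
```

send_rows([
  {"dp":[0,0,0],"rotation":[0,0,0],"claw":55},
  {"dp":[0,0,0],"rotation":[0,0,0],"claw":50},
  {"dp":[0,0,0],"rotation":[0,0,0],"claw":46},
  {"dp":[0,0,0],"rotation":[0,0,0],"claw":36},
  {"dp":[0,0,0],"rotation":[0,0,0],"claw":36},
  {"dp":[0,0,0],"rotation":[0,0,0],"claw":36},
  {"dp":[0,0,0],"rotation":[0,0,0],"claw":36},
  {"dp":[0,0,0],"rotation":[0,0,0],"claw":36},
])

```text
clock: 28.8
tcp_pos: [0.6771, -0.0587, 0.0247]
orientation: [-0.065, 0.998, -0.0, 0.0]
contact_force: [-1.0, 0.6, 5.5]
finger_gap: 0.503
grip_force: 35.8
```

Run:
```python
from h import *
q=read_state();print(q["finger_gap"]*85.4); z=q["tcp_pos"][2]
plan([(.6768,-.0577,.2,.13),(.474,.1055,.2,.13)],[(.474,.1055,z+.076,.13)])
```

```text
42.96438835126957
clock 28.8 [ 0.6771 -0.0587  0.0247]
0 [   0.     1.  -175.3] [-0.     0.001  0.   ]
0 [ 179.9  189.1 -175.5] [-0.     0.001  0.   ]
1 [ 0.   0.  99.3] [0. 0. 0.]
```

send_rows([
  {"dp":[0,0,-15],"rotation":[0,0,0],"claw":36},
  {"dp":[0,0,-55],"rotation":[0,0,0],"claw":36},
  {"dp":[0,0,-110],"rotation":[0,0,0],"claw":36},
  {"dp":[10,10,-160],"rotation":[0,0,0],"claw":36},
  {"dp":[40,42,-175],"rotation":[0,0,0],"claw":36},
  {"dp":[75,79,-175],"rotation":[0,0,0],"claw":36},
  {"dp":[110,116,-175],"rotation":[0,0,0],"claw":36},
  {"dp":[140,147,-175],"rotation":[0,0,0],"claw":36},
])

```text
clock: 29.8
tcp_pos: [0.5172, 0.0698, 0.1998]
orientation: [-0.065, 0.998, -0.0, -0.0]
contact_force: [-0.1, -0.1, -0.8]
finger_gap: 0.506
grip_force: 36.0
```

send_rows([
  {"dp":[22,23,0],"rotation":[0,0,0],"claw":36},
  {"dp":[36,38,0],"rotation":[0,0,0],"claw":36},
  {"dp":[40,42,0],"rotation":[0,0,0],"claw":36},
  {"dp":[40,42,15],"rotation":[0,0,0],"claw":36},
  {"dp":[40,42,50],"rotation":[0,0,0],"claw":36},
  {"dp":[40,42,75],"rotation":[0,0,0],"claw":36},
  {"dp":[40,42,80],"rotation":[0,0,0],"claw":36},
  {"dp":[40,42,80],"rotation":[0,0,0],"claw":36},
])

```text
clock: 30.8
tcp_pos: [0.4746, 0.105, 0.1197]
orientation: [-0.065, 0.998, -0.0, 0.0]
contact_force: [-0.1, -0.4, -1.1]
finger_gap: 0.502
grip_force: 36.0
```

Run:
```python
from h import *
plan([(.474,.1055,.1008,.13)])
```

```text
clock 30.8 [0.4746 0.105  0.1197]
0 [ 0.5  0.5 18.9] [-0.     0.001 -0.   ]
```

send_rows([
  {"dp":[0,0,8],"rotation":[0,0,0],"claw":36},
  {"dp":[0,0,14],"rotation":[0,0,0],"claw":36},
  {"dp":[0,0,17],"rotation":[0,0,0],"claw":36},
  {"dp":[0,0,18.5],"rotation":[0,0,0],"claw":36},
  {"dp":[0,0,19],"rotation":[0,0,0],"claw":36},
  {"dp":[0,0,19],"rotation":[0,0,0],"claw":36},
  {"dp":[0,0,19],"rotation":[0,0,0],"claw":36},
  {"dp":[0,0,19],"rotation":[0,0,0],"claw":36},
])

```text
clock: 31.8
tcp_pos: [0.4739, 0.1053, 0.1006]
orientation: [-0.065, 0.998, -0.0, 0.0]
contact_force: [-2.7, -0.5, 5.8]
finger_gap: 0.505
grip_force: 36.3
```

send_rows([
  {"dp":[0,0,0],"rotation":[0,0,0],"claw":50},
  {"dp":[0,0,0],"rotation":[0,0,0],"claw":65},
  {"dp":[0,0,0],"rotation":[0,0,0],"claw":70},
  {"dp":[0,0,0],"rotation":[0,0,0],"claw":70},
  {"dp":[0,0,-15],"rotation":[0,0,0],"claw":70},
  {"dp":[0,0,-45],"rotation":[0,0,0],"claw":70},
  {"dp":[0,0,-85],"rotation":[0,0,0],"claw":70},
  {"dp":[0,0,-110],"rotation":[0,0,0],"claw":70},
])

```text
clock: 32.8
tcp_pos: [0.4741, 0.1053, 0.2121]
orientation: [-0.065, 0.998, -0.0, 0.001]
contact_force: [-0.7, -0.6, -0.0]
finger_gap: 0.82
grip_force: 0.0
```

send_rows([
  {"dp":[5,-40,0],"rotation":[0,0,0],"claw":70},
  {"dp":[12,-90,0],"rotation":[0,0,0],"claw":70},
  {"dp":[19,-145,0],"rotation":[0,0,0],"claw":70},
  {"dp":[26,-200,0],"rotation":[0,0,0],"claw":70},
  {"dp":[32,-240,0],"rotation":[0,0,0],"claw":70},
  {"dp":[32,-240,0],"rotation":[0,0,0],"claw":70},
  {"dp":[32,-240,0],"rotation":[0,0,0],"claw":70},
  {"dp":[32,-240,0],"rotation":[0,0,0],"claw":70},
])

```text
clock: 33.8
tcp_pos: [0.4733, -0.1358, 0.2104]
orientation: [-0.066, 0.998, 0.0, 0.0]
contact_force: [0.1, -0.2, 0.2]
finger_gap: 0.821
grip_force: 0.0
```

Run:
```python
from h import *
s=snapshot("top"); A=cv2.resize(s["img"][205:330,240:325],None,fx=4.4,fy=4.4,interpolation=2)
c=snapshot("scene"); B=cv2.resize(c["img"][180:305,355:440],None,fx=4.4,fy=4.4,interpolation=2)
cv2.imwrite("pics/p7.png",np.hstack([A,B]))
```

```text
(no output)
```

View pics/p7.png

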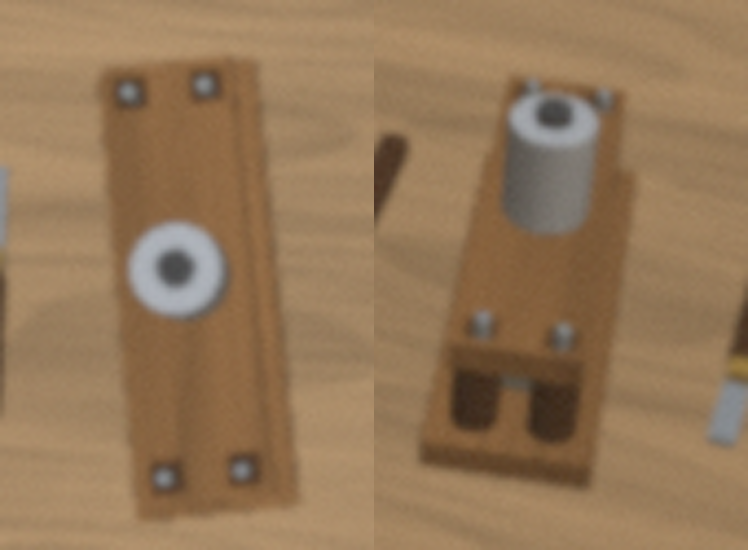

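The tin stands upright at the middle of the shelf: cap at crop (175,268), with about (174,272) expected from the pins after parallax. The shelf is level with all four pins through.

```bash
python3 -c "
from cell import *
print(sign_off())"
```

```text
the job is handed in; nothing more can be done
None
```

I handed the job in at about 34 s of the 131 s allowed, and the interface gave no verdict. By my camera measurements, all three stones, the shelf and the tin are in place within tolerance. The loosest fit is the medium stone, about 5 mm off centre along its holder against the 12 mm limit. I steered clear of the chisels but did not measure them again at the end.

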